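# Click the parts-box lid shut all round

### The arm

A 6-joint arm with a two-finger parallel gripper is mounted at the origin on the work surface. World frame = base frame: x ahead of the robot, y to its left, z up, the work surface at z = 0. Lengths are in m, angles in rad, forces in N, time in s.
With the tool pointing down it reaches from about 0.3 to 0.875 m from the base axis. Payload 4.2 kg.
Tool frame: the origin (TCP) lies at the very end of the fingers, on their centre line; the grasp point (between the pads) lies robot.grasp_offset behind it (robot.grasp_offset is the distance from the TCP to the grasp point, in m); x points along the fingers, z is the direction in which the jaws open and shut, and the axes are right-handed (so a half turn about x gives the same grasp; the last joint's range is limited). The gripper opens to 85 mm and grips with 20 to 120 N. Pads are 22 mm wide; open, the fingers measure 114 mm over their backs; the gripper's body (76 mm by 85 mm) begins 54 mm behind the grasp point. The pads swing forward as they close: fully open they stand 13 mm farther back than shut.
Start: joints at [1.102, 0.32, 1.565, -0, 1.257, -0.02], TCP at [0.249, 0.518, 0.231] pointing down, gripper open.
Joint ranges: [-3.11, 3.11], [-0.84, 2.01], [0.21, 2.61], [-1.34, 4.49], [0.05, 2.63], [-2.56, 2.56]. Speed limits (rad/s): [2.57, 2.57, 3.14, 3.14, 3.14, 3.14].

### API

Orientations are given as a 3x3 rotation matrix whose columns are the frame's x, y, z axes.
In Python, from rig import robot gives the robot as it stands.
- The arm moves only by the shell command python3 -m creep 'ROWS'. ROWS is a JSON object of lists of equal length, an entry for each row: "xyz": the shift along the tool's x, y, z in m, a list of three; "twist": the turn, a rotation vector about the tool's x, y, z in degrees, a list of three; "fingers": the opening, from -1 (shut) to 1 (fully open). In form: {"xyz": [[x, y, z], ...], "twist": [[rx, ry, rz], ...], "fingers": [fingers, ...]}. A call has 1 to 8 rows; each row is the pose to reach, as a shift and turn from the pose commanded when the call began, along the tool's axes at that moment; what a row does not reach only later rows make up. A row lasts 1/10 s, in which the tool goes at most 50 mm and 8.59 degrees, less where a joint would pass 70% of its speed; a pose out of reach is approached as far as the arm can. A call with a gripper value outside its range is refused whole. The fingers move at their own pace and stop on an object; the grip force is fixed at half the most. Time passes only in rows, so rows that repeat a pose let the fingers close. It gives the time, the measured TCP pose, the force and the opening at its end, in the units of the state.
- robot.sense(): the state, without advancing time (a new reading comes with each control period).
- robot.grab_frame(name): name is "scene" or "top" or "wrist"; returns a dict with "pixels" (420x560x3 uint8, red, green, blue), "fov_y" (degrees; the focal length in pixels is half the picture's height over the tangent of half this angle, whatever the lens; pixels are square), "cx", "cy" (the principal point, pixels), "extrinsics" (4x4, takes a point from camera to world coordinates). Camera axes: x right, y up, looking along -z (the intrinsics and any distortion apply to the point x, -y, -z); pixel columns grow to the right and rows downward; lengths in m; the calibration is good to about 2 mm. The wrist camera is an equidistant fisheye: a pixel r from the principal point sees the ray r / f radians off the axis. A picture is of the moment at which its call begins. There is no depth.
- robot.hand_in(): hands the job in, once; it reports no verdict.
The state is a dict: "time_s": time; "qpos": joint angles; "joint_vel": joint speeds; "joint_torque": joint torques, N m; "tool_pos": TCP position; "orientation": TCP orientation; "wrist_force": force on the tool from outside, world axes, zero at the start; "moment": the same for the moment, N m; "opening": finger opening in m.
Only numpy, scipy, OpenCV 4.12 (cv2) and the standard library are available. Lean on these libraries where they do the work, as an engineer would, in place of code of your own. Each camera call takes 0.05 s, during which the arm holds its last target. There are 200 camera calls.

### The job

The lid of the blue parts box is on, but two or more of its four yellow rim sections still stand up. Press down with the fingertips on each raised section, one side after another, until all four have clicked shut, level with the white corners. Only press: do not pick up, tilt or shift the box, leave the jar, the carton and the tape roll alone, and finish clear of everything.

Things in the scene. Friction and masses are not known exactly. Their poses are not given: they have to be found in the camera images.
- box: Blue small-parts storage box full of hardware (about 1.4 to 2.8 kg), loose on the bench, 140 mm (its x) x 190 mm (its y), origin at the centre of its underside, z up. A snap lid closes it: white lid panel 92 x 142 mm with its top 77 mm above the bench, four fixed white corner blocks (23 mm square, top at 80 mm), and between the corners, along the four sides, four yellow rim sections that each snap down by themselves.
- rim_front_pad (a point): Centre of the top face of the front yellow rim section (black press mark), on the side of the box at x negative, its long side nearest the robot at yaw 0; 23 x 138 mm, long along the box's y, centred (-58.5, 0) mm from the box's centre in its x, y; it moves with the section: 88 mm above the bench when raised, 80 mm when shut, level with the corner blocks. A raised section shows a red skirt beneath it.
- rim_front (a joint): Travel of the front rim section: 0 m raised (open), 0.008 m fully down (shut). Slides straight down; it resists with about 8 N at first, less as it goes down, and past 4.5 mm it snaps the rest of the way by itself and stays shut; released earlier it springs back up. It goes no lower than 8 mm.
- rim_back_pad (a point): Centre of the top face of the back yellow rim section (black press mark), on the side of the box at x positive, the long side away from the robot; 23 x 138 mm, long along the box's y, centred (58.5, 0) mm from the box's centre in its x, y; it moves with the section: 88 mm above the bench when raised, 80 mm when shut, level with the corner blocks. A raised section shows a red skirt beneath it.
- rim_back (a joint): Travel of the back rim section: 0 m raised (open), 0.008 m fully down (shut). Slides straight down; it resists with about 8 N at first, less as it goes down, and past 4.5 mm it snaps the rest of the way by itself and stays shut; released earlier it springs back up. It goes no lower than 8 mm.
- rim_left_pad (a point): Centre of the top face of the left yellow rim section (black press mark), on the side of the box at y positive, a short side; 88 x 23 mm, long along the box's x, centred (0, 83.5) mm from the box's centre in its x, y; it moves with the section: 88 mm above the bench when raised, 80 mm when shut, level with the corner blocks. A raised section shows a red skirt beneath it.
- rim_left (a joint): Travel of the left rim section: 0 m raised (open), 0.008 m fully down (shut). Slides straight down; it resists with about 8 N at first, less as it goes down, and past 4.5 mm it snaps the rest of the way by itself and stays shut; released earlier it springs back up. It goes no lower than 8 mm.
- rim_right_pad (a point): Centre of the top face of the right yellow rim section (black press mark), on the side of the box at y negative, a short side; 88 x 23 mm, long along the box's x, centred (0, -83.5) mm from the box's centre in its x, y; it moves with the section: 88 mm above the bench when raised, 80 mm when shut, level with the corner blocks. A raised section shows a red skirt beneath it.
- rim_right (a joint): Travel of the right rim section: 0 m raised (open), 0.008 m fully down (shut). Slides straight down; it resists with about 8 N at first, less as it goes down, and past 4.5 mm it snaps the rest of the way by itself and stays shut; released earlier it springs back up. It goes no lower than 8 mm.
- jar: Bystander: glass jar with a grey cap, 64 mm across, 85 mm tall, origin at the centre of its underside; stands beside the box, to be left alone.
- carton: Bystander: small cardboard carton, 75 x 55 x 60 mm tall, origin at the centre of its underside; stands beside the box, to be left alone.
- tape: Bystander: amber roll of packing tape lying flat, 96 mm across, 45 mm tall, origin at the centre of its underside; lies beyond the box, to be left alone.

How it is judged:
At the end, for the whole second after the job is handed in: All four rim sections are down by more than 6.5 of their 8 mm and stay so; the box stands flat and still within 30 mm of where it stood, and jar, carton and tape within 25 mm of where they stood (value of joint each of rim_front, rim_back, rim_left, rim_right above 0.0065 m and distance of box from where it was at the start of the episode below 0.03 m and angle between box's own z axis and vertical below 0.05 rad and linear speed of box below 0.02 m/s and distance of each of jar, carton, tape from where it was at the start of the episode below 0.025 m); the robot touches nothing.
It fails at once if the box was lifted more than 12 mm off the bench (height (world z) of box above 0.012 m).
It fails at once if the box was shifted more than 30 mm (distance of box from where it was at the start of the episode above 0.03 m).
It fails at once if the box was tilted more than 0.12 rad (angle between box's own z axis and vertical above 0.12 rad).
It fails at once if the jar, the carton or the tape was moved more than 25 mm (distance of any of jar, carton, tape from where it was at the start of the episode above 0.025 m).
It also fails if it takes over 48 s, if anything falls off the work surface, if the arm or the gripper's body presses on something with over 40 N, if the wrist force passes 120 N, or if a joint passes its speed limit or range.

## Working session

There is one attempt and no reset: what is moved stays moved. The work goes in short steps, Python scripts to look and compute and a shell command to move; the robot and the scene stay as the last step left them, time stands still between calls to the robot, and variables do not carry over. Pictures are saved under pics/ and viewed, about 8 in all and at most 12, crops included, and the job is handed in when it is done.

```bash
mkdir -p pics; python3 - <<'E'
from rig import robot
import cv2,numpy as np,pickle
s=robot.sense();print(s)
for n in("top","scene"):
    f=robot.grab_frame(n);pickle.dump(f,open(n+".pkl","wb"))
    print(n,f["fov_y"],f["cx"],f["cy"],np.round(f["extrinsics"],4).tolist())
    cv2.imwrite(f"pics/{n}1.png",f["pixels"][:,:,::-1])
E
```

```text
{'time_s': 0.0, 'qpos': array([ 1.10199357e+00,  3.20321253e-01,  1.56571625e+00, -3.02959612e-05,
        1.25738246e+00, -1.99953289e-02]), 'joint_vel': array([-0.00010875,  0.00028558,  0.00034842, -0.00096668, -0.00103981,
        0.00096573]), 'joint_torque': array([-3.44883709e-03, -4.15521169e+01, -2.34158689e+01, -3.06524425e-04,
        8.17044260e-03, -2.46935166e-06]), 'tool_pos': array([0.24927217, 0.51761707, 0.23045095]), 'orientation': array([[-7.99902570e-04, -9.00969252e-01,  4.33882203e-01],
       [-1.64318429e-03,  4.33882940e-01,  9.00967754e-01],
       [-9.99998330e-01,  7.73800176e-06, -1.82752260e-03]]), 'wrist_force': array([ 0.26886908, -0.8290384 , -0.55186684]), 'moment': array([-0.0300185 ,  0.02153752, -0.00528679]), 'opening': 0.0854454799581901}
top 49.111399024702756 273.73430111917924 216.2059959949162 [[-0.0282, 0.9975, -0.065, 0.5316], [-0.9995, -0.0291, -0.0141, 0.0386], [-0.016, 0.0646, 0.9978, 0.9434], [0.0, 0.0, 0.0, 1.0]]
scene 57.39432473264567 275.63612336626835 219.8359401576412 [[0.6162, -0.4196, 0.6665, 1.0468], [0.7875, 0.3438, -0.5115, -0.2885], [-0.0145, 0.8401, 0.5423, 0.4682], [0.0, 0.0, 0.0, 1.0]]
```

View pics/top1.png

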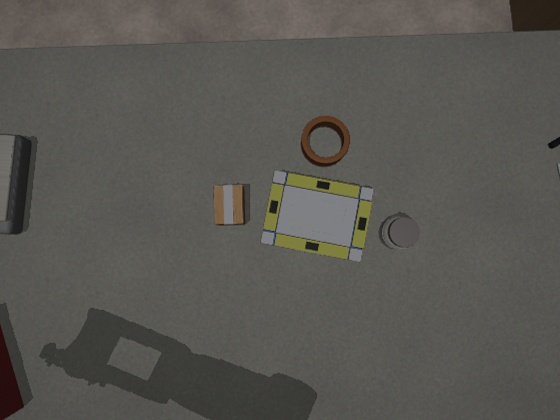

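View pics/scene1.png

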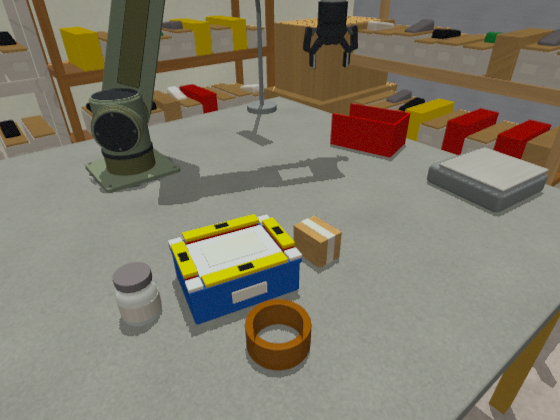

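Top view: the box is centred near (318,215). The press marks are at back (323,185), front (312,246), left (274,207) and right (362,224). The jar is to the right at (402,232), the carton at (229,204), and the tape at (326,140). Next I'll zoom in to see which sections are raised and measure the pose.

```bash
cat > h.py <<'E'
import numpy as np,cv2,pickle
def ray(f,u,v):
    F=f["pixels"].shape[0]/2/np.tan(np.radians(f["fov_y"]/2));E=f["extrinsics"]
    return E[:3,:3]@np.array([(u-f["cx"])/F,-(v-f["cy"])/F,-1]),E[:3,3]
def at(f,u,v,z):
    d,o=ray(f,u,v);return (o+d*(z-o[2])/d[2])
def proj(f,P):
    F=f["pixels"].shape[0]/2/np.tan(np.radians(f["fov_y"]/2));E=f["extrinsics"]
    p=E[:3,:3].T@(np.array(P)-E[:3,3]);return np.array([f["cx"]-F*p[0]/p[2],f["cy"]+F*p[1]/p[2]])
E
python3 - <<'E'
from h import *
t=pickle.load(open("top.pkl","rb"));s=pickle.load(open("scene.pkl","rb"))
p=t["pixels"];hsv=cv2.cvtColor(p,cv2.COLOR_RGB2HSV)
y=cv2.inRange(hsv,(22,100,60),(38,255,255))
n,l,st,c=cv2.connectedComponentsWithStats(y)
for i in range(1,n):
    if st[i,4]>50:print("yellow",st[i],c[i])
# black marks
roi=cv2.inRange(p,(0,0,0),(50,50,50));roi[:165]=0;roi[265:]=0;roi[:,:255]=0;roi[:,380:]=0
n,l,st,c=cv2.connectedComponentsWithStats(roi)
M=[]
for i in range(1,n):
    if st[i,4]>30:print("mark",st[i,4],c[i],[at(t,*c[i],z)[:2].round(4) for z in(.08,.088)])
for nm,u,v,z in[("jar",402,231,.085),("carton",229,204,.06),("tape",326,140,.045)]:print(nm,at(t,u,v,z).round(3))
a=s["pixels"][205:315,160:350,::-1];cv2.imwrite("pics/crop1.png",cv2.resize(a,None,fx=4,fy=4,interpolation=cv2.INTER_CUBIC))
E
```

```text
yellow [287 173  73  25 809] [322.76143387 184.96044499]
yellow [263 183  21  48 483] [273.07246377 206.51138716]
yellow [352 200  20  48 489] [361.42535787 223.44580777]
yellow [275 234  74  26 824] [311.74393204 245.98907767]
mark 76 [322.92105263 184.65789474] [array([ 0.6447, -0.0437]), array([ 0.6437, -0.043 ])]
mark 73 [273.45205479 206.39726027] [array([0.6063, 0.0508]), array([0.6056, 0.0507])]
mark 78 [361.83333333 223.3974359 ] [array([ 0.5695, -0.114 ]), array([ 0.5691, -0.1126])]
mark 77 [311.64935065 245.76623377] [array([ 0.5303, -0.0186]), array([ 0.5303, -0.0181])]
jar [ 0.553 -0.187  0.085]
carton [0.615 0.137 0.06 ]
tape [ 0.738 -0.056  0.045]
```

View pics/crop1.png

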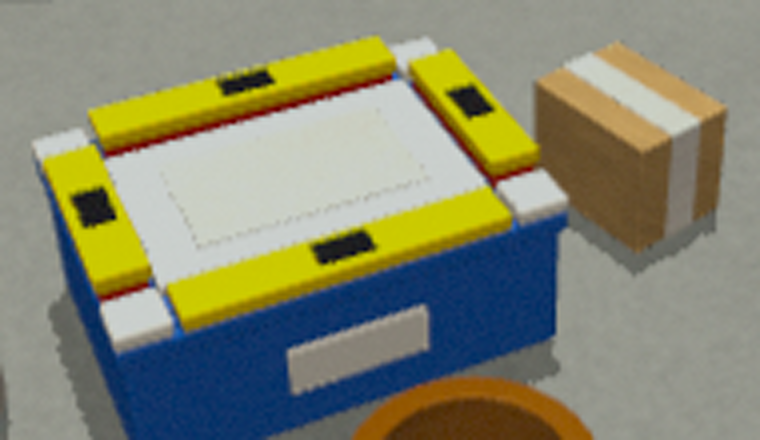

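Front, left (carton side) and right (jar side) show red skirts, while back looks shut. The distances between marks are 117 mm and 167 mm, as specified. Yaw is about -12.5° and the centre about (0.588, -0.031). I'll move halfway with the fingers closing and line up the jaw axis with the box's y.

```bash
python3 -m creep '{"xyz":[[0,-0.033,-0.017],[0,-0.066,-0.034],[0,-0.1,-0.05],[0,-0.133,-0.067],[0,-0.166,-0.083],[0,-0.2,-0.1],[0,-0.24,-0.12],[0,-0.262,-0.133]],"twist":[[-2,0,0],[-4,0,0],[-6,0,0],[-8,0,0],[-10,0,0],[-12,0,0],[-13.2,0,0],[-13.2,0,0]],"fingers":[-1,-1,-1,-1,-1,-1,-1,-1]}'
cat > d.py <<'E'
import sys,numpy as np
from rig import robot
s=robot.sense();R=s["orientation"];p=s["tool_pos"]
print(s["time_s"],p.round(4),"jaw deg",np.degrees(np.arctan2(R[1,2],R[0,2])).round(2),"F",s["wrist_force"].round(2),"open",s["opening"])
T={"L":(.6056,.0507),"R":(.5691,-.1126),"F":(.5303,-.0181),"B":(.6447,-.0437)}
for k,v in T.items():print(k,(R.T@(np.array([*v,.11])-p)).round(4),"to z=.11")
E
python3 d.py
```

```text
time_s: 0.9
tool_pos: [0.4291, 0.2822, 0.231]
orientation: [[-0.0, -0.976, 0.218], [-0.001, 0.218, 0.976], [-1.0, -0.0, -0.001]]
wrist_force: [0.1, 0.1, -0.0]
opening: -0.0001
0.9 [0.4291 0.2822 0.231 ] jaw deg 77.41 F [ 0.1   0.11 -0.03] open -7.67399980017832e-05
L [ 0.1212 -0.2227 -0.1873] to z=.11
R [ 0.1214 -0.2227 -0.3547] to z=.11
F [ 0.1213 -0.1642 -0.2709] to z=.11
B [ 0.1213 -0.2814 -0.271 ] to z=.11
```

```bash
python3 -m creep '{"xyz":[[0.015,-0.028,-0.024],[0.03,-0.056,-0.048],[0.045,-0.084,-0.072],[0.06,-0.112,-0.096],[0.075,-0.14,-0.12],[0.09,-0.17,-0.144],[0.11,-0.2,-0.17],[0.12,-0.223,-0.187]],"twist":[[0,0,0],[0,0,0],[0,0,0],[0,0,0],[0,0,0],[0,0,0],[0,0,0],[0,0,0]],"fingers":[-1,-1,-1,-1,-1,-1,-1,-1]}'
python3 -m creep '{"xyz":[[0,0,0],[0,0,0]],"twist":[[0,0,0],[0,0,0]],"fingers":[-1,-1]}'
python3 d.py; python3 - <<'E'
from h import *
from rig import robot
f=robot.grab_frame("scene");cv2.imwrite("pics/c2.png",cv2.resize(f["pixels"][160:330,110:360,::-1],None,fx=3,fy=3,interpolation=cv2.INTER_CUBIC))
E
```

```text
time_s: 1.7
tool_pos: [0.605, 0.0515, 0.1091]
orientation: [[-0.003, -0.976, 0.218], [-0.001, 0.218, 0.976], [-1.0, 0.003, -0.001]]
wrist_force: [0.3, 0.1, -0.0]
opening: 0.0001
time_s: 1.9
tool_pos: [0.6046, 0.0533, 0.1105]
orientation: [[-0.002, -0.976, 0.218], [0.0, 0.218, 0.976], [-1.0, 0.002, -0.0]]
wrist_force: [0.2, -0.7, -0.0]
opening: -0.0002
1.9 [0.6046 0.0533 0.1105] jaw deg 77.41 F [ 0.17 -0.69 -0.05] open -0.00017226016464140043
L [ 0.0005 -0.0015 -0.0024] to z=.11
R [ 0.0006 -0.0015 -0.1697] to z=.11
F [ 0.0007  0.057  -0.0859] to z=.11
B [ 0.0004 -0.0603 -0.086 ] to z=.11
```

View pics/c2.png

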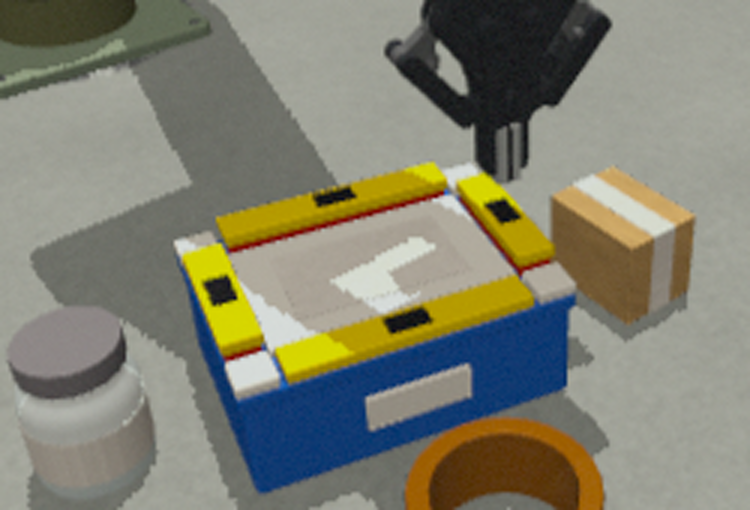

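The fingertips hover right over the left section (mark at about (503,210) in the crop). Now I'll press.

```bash
python3 -m creep '{"xyz":[[0.01,-0.001,-0.002],[0.019,-0.001,-0.002],[0.021,-0.001,-0.002],[0.023,-0.001,-0.002],[0.025,-0.001,-0.002],[0.027,-0.001,-0.002],[0.029,-0.001,-0.002],[0.03,-0.001,-0.002]],"twist":[[0,0,0],[0,0,0],[0,0,0],[0,0,0],[0,0,0],[0,0,0],[0,0,0],[0,0,0]],"fingers":[-1,-1,-1,-1,-1,-1,-1,-1]}'
```

```text
time_s: 2.75
tool_pos: [0.6058, 0.0515, 0.0812]
orientation: [[0.001, -0.976, 0.217], [-0.0, 0.217, 0.976], [-1.0, -0.001, 0.0]]
wrist_force: [-0.1, -0.2, 0.3]
opening: -0.0005
```

```bash
python3 -m creep '{"xyz":[[0.001,0,0],[0.002,0,0],[0.002,0,0]],"twist":[[0,0,0],[0,0,0],[0,0,0]],"fingers":[-1,-1,-1]}'; python3 -m creep '{"xyz":[[-0.01,0,0],[-0.03,0,0],[-0.03,0,0]],"twist":[[0,0,0],[0,0,0],[0,0,0]],"fingers":[-1,-1,-1]}'; python3 d.py
```

```text
time_s: 3.05
tool_pos: [0.6058, 0.0515, 0.08]
orientation: [[0.001, -0.976, 0.217], [0.0, 0.217, 0.976], [-1.0, -0.001, 0.0]]
wrist_force: [-1.0, 0.4, 4.1]
opening: 0.0001
time_s: 3.35
tool_pos: [0.6076, 0.0516, 0.1121]
orientation: [[0.006, -0.976, 0.217], [0.0, 0.217, 0.976], [-1.0, -0.006, 0.002]]
wrist_force: [1.1, -0.1, 0.4]
opening: 0.0001
3.35 [0.6076 0.0516 0.1121] jaw deg 77.49 F [ 1.1  -0.1   0.41] open 0.00013047805505228527
L [ 0.0021  0.0018 -0.0013] to z=.11
R [ 0.0018  0.0021 -0.1687] to z=.11
F [ 0.0016  0.0604 -0.0848] to z=.11
B [ 0.0023 -0.0568 -0.085 ] to z=.11
```

The tool hit a stop at z=0.080 with 4 N, so the left section is at its shut height. Next is the front section.

```bash
python3 -m creep '{"xyz":[[0,0.02,-0.028],[0,0.04,-0.056],[0,0.059,-0.0845],[0,0.059,-0.0845],[0,0.059,-0.0845]],"twist":[[0,0,0],[0,0,0],[0,0,0],[0,0,0],[0,0,0]],"fingers":[-1,-1,-1,-1,-1]}'; python3 d.py
```

```text
time_s: 3.85
tool_pos: [0.5297, -0.0185, 0.1093]
orientation: [[0.001, -0.976, 0.218], [0.0, 0.218, 0.976], [-1.0, -0.001, 0.0]]
wrist_force: [-0.2, 0.1, -0.9]
opening: 0.0002
3.85 [ 0.5297 -0.0185  0.1093] jaw deg 77.41 F [-0.19  0.13 -0.89] open 0.00024646809265138305
L [-0.0007 -0.059   0.0841] to z=.11
R [-0.0007 -0.059  -0.0832] to z=.11
F [-0.0007 -0.0005  0.0005] to z=.11
B [-0.0007 -0.1178  0.0005] to z=.11
```

```bash
python3 -m creep '{"xyz":[[0.01,0,0],[0.019,0,0],[0.021,0,0],[0.023,0,0],[0.025,0,0],[0.027,0,0],[0.029,0,0],[0.03,0,0]],"twist":[[0,0,0],[0,0,0],[0,0,0],[0,0,0],[0,0,0],[0,0,0],[0,0,0],[0,0,0]],"fingers":[-1,-1,-1,-1,-1,-1,-1,-1]}'; python3 -m creep '{"xyz":[[0.0005,0,0],[0.001,0,0],[0.001,0,0]],"twist":[[0,0,0],[0,0,0],[0,0,0]],"fingers":[-1,-1,-1]}'; python3 -m creep '{"xyz":[[-0.01,0,0],[-0.03,0,0],[-0.03,0,0]],"twist":[[0,0,0],[0,0,0],[0,0,0]],"fingers":[-1,-1,-1]}'
python3 -m creep '{"xyz":[[0,-0.02,-0.028],[0,-0.04,-0.056],[0,-0.059,-0.083],[0,-0.059,-0.083],[0,-0.059,-0.083]],"twist":[[0,0,0],[0,0,0],[0,0,0],[0,0,0],[0,0,0]],"fingers":[-1,-1,-1,-1,-1]}'; python3 d.py
```

```text
time_s: 4.65
tool_pos: [0.5296, -0.018, 0.0799]
orientation: [[-0.0, -0.976, 0.217], [0.0, 0.217, 0.976], [-1.0, 0.0, 0.0]]
wrist_force: [-4.3, 0.1, 14.1]
opening: -0.0001
time_s: 4.95
tool_pos: [0.5296, -0.018, 0.0799]
orientation: [[0.0, -0.976, 0.217], [0.0, 0.217, 0.976], [-1.0, -0.0, 0.0]]
wrist_force: [-4.2, 1.2, 13.3]
opening: -0.0003
time_s: 5.25
tool_pos: [0.5314, -0.0183, 0.1104]
orientation: [[0.005, -0.976, 0.217], [-0.0, 0.217, 0.976], [-1.0, -0.005, 0.001]]
wrist_force: [0.7, 0.3, -0.1]
opening: -0.0003
time_s: 5.75
tool_pos: [0.5688, -0.1123, 0.1072]
orientation: [[-0.002, -0.976, 0.218], [0.001, 0.218, 0.976], [-1.0, 0.002, 0.0]]
wrist_force: [0.5, 0.3, -0.2]
opening: -0.0004
5.75 [ 0.5688 -0.1123  0.1072] jaw deg 77.4 F [ 0.47  0.28 -0.21] open -0.00035009537015740037
L [-0.0027 -0.0004  0.1671] to z=.11
R [-0.0028 -0.0004 -0.0002] to z=.11
F [-0.0026  0.0581  0.0835] to z=.11
B [-0.0029 -0.0591  0.0835] to z=.11
```

The front section stopped at z=0.080 as well, with 14 N. The tool is now over the right section, so I'll press, retract and look.

```bash
python3 -m creep '{"xyz":[[0.008,0,0],[0.016,0,0],[0.018,0,0],[0.02,0,0],[0.022,0,0],[0.024,0,0],[0.026,0,0],[0.028,0,0]],"twist":[[0,0,0],[0,0,0],[0,0,0],[0,0,0],[0,0,0],[0,0,0],[0,0,0],[0,0,0]],"fingers":[-1,-1,-1,-1,-1,-1,-1,-1]}'; python3 -m creep '{"xyz":[[0,0,0],[0,0,0]],"twist":[[0,0,0],[0,0,0]],"fingers":[-1,-1]}'; python3 -m creep '{"xyz":[[-0.01,0,0],[-0.04,0,0],[-0.08,0,0],[-0.12,0,0],[-0.12,0.05,0],[-0.12,0.1,0],[-0.12,0.14,0],[-0.12,0.14,0]],"twist":[[0,0,0],[0,0,0],[0,0,0],[0,0,0],[0,0,0],[0,0,0],[0,0,0],[0,0,0]],"fingers":[-1,-1,-1,-1,-1,-1,-1,-1]}'; python3 - <<'E'
from h import *
from rig import robot
f=robot.grab_frame("scene");cv2.imwrite("pics/c3.png",cv2.resize(f["pixels"][200:330,150:340,::-1],None,fx=4,fy=4,interpolation=cv2.INTER_CUBIC))
f=robot.grab_frame("top");pickle.dump(f,open("top2.pkl","wb"))
p=f["pixels"]
roi=cv2.inRange(p,(0,0,0),(50,50,50));roi[:165]=0;roi[265:]=0;roi[:,:255]=0;roi[:,380:]=0
n,l,st,c=cv2.connectedComponentsWithStats(roi)
for i in range(1,n):
    if 30<st[i,4]:print("mark",st[i,4],c[i],at(f,*c[i],.08).round(4))
E
```

```text
time_s: 6.55
tool_pos: [0.5696, -0.112, 0.0802]
orientation: [[0.001, -0.976, 0.216], [-0.0, 0.216, 0.976], [-1.0, -0.001, -0.0]]
wrist_force: [-0.2, 0.7, -0.4]
opening: 0.0001
time_s: 6.75
tool_pos: [0.5694, -0.1121, 0.0802]
orientation: [[0.0, -0.976, 0.217], [0.0, 0.217, 0.976], [-1.0, -0.0, 0.0]]
wrist_force: [-0.6, 0.4, -0.9]
opening: -0.0001
time_s: 7.55
tool_pos: [0.4273, -0.0805, 0.2007]
orientation: [[-0.003, -0.976, 0.217], [0.001, 0.217, 0.976], [-1.0, 0.003, 0.0]]
wrist_force: [0.4, -0.5, -0.0]
opening: 0.0004
mark 75 [322.84       184.66666667] [ 0.6447 -0.0436  0.08  ]
mark 73 [273.54794521 206.76712329] [0.6056 0.0506 0.08  ]
mark 75 [361.04 223.52] [ 0.5693 -0.1125  0.08  ]
mark 75 [311.34666667 245.62666667] [ 0.5306 -0.0181  0.08  ]
```

View pics/c3.png

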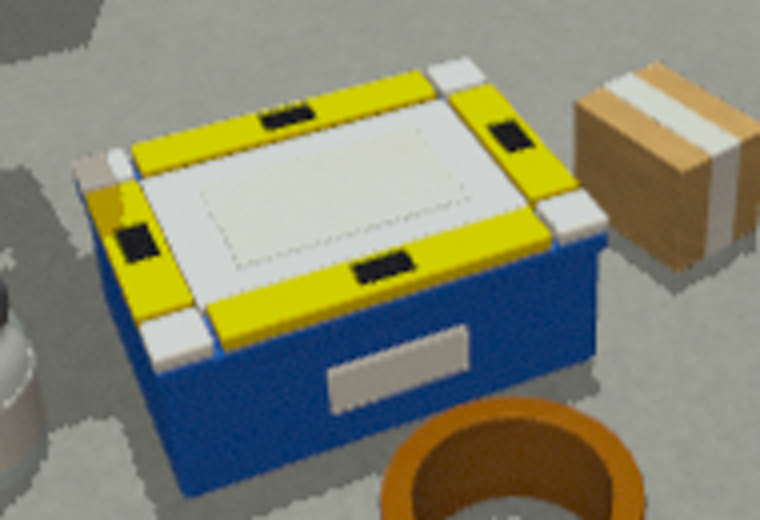

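No red skirts remain and all the sections look level with the corners. The box hasn't moved. One numeric height check on the four marks, including back, which I never pressed.

```bash
python3 - <<'E'
from h import *
from rig import robot
from scipy.optimize import least_squares
t=pickle.load(open("top2.pkl","rb"));s=robot.grab_frame("scene")
m=cv2.inRange(s["pixels"],(0,0,0),(60,60,60));m[:200]=0;m[330:]=0
def marks(x0,x1):
    n,l,st,c=cv2.connectedComponentsWithStats(m);return [c[i] for i in range(1,n) if 30<st[i,4]<200 and x0<c[i][0]<x1]
S=marks(160,310)
for k,u in dict(B=(322.84,184.67),L=(273.55,206.77),R=(361.04,223.52),F=(311.35,245.63)).items():
    q=proj(s,at(t,*u,.08));v=min(S,key=lambda a:np.hypot(*(a-q)))
    r=least_squares(lambda P:np.r_[proj(t,P)-u,proj(s,P)-v],[.58,-.03,.08])
    print(k,r.x.round(4),"res",np.hypot(*r.fun[2:]).round(2))
t1=pickle.load(open("top.pkl","rb"))
print("bystander pixel change",[np.abs(t1["pixels"][a:b,c:d].astype(int)-t["pixels"][a:b,c:d]).mean().round(2) for a,b,c,d in[(205,255,376,425),(178,230,208,250),(110,170,296,356)]])
E
```

```text
B [ 0.6453 -0.0428  0.0796] res 0.42
L [0.6064 0.0516 0.0794] res 0.59
R [ 0.5698 -0.1116  0.0796] res 0.48
F [ 0.5309 -0.0174  0.0797] res 0.39
bystander pixel change [np.float64(8.72), np.float64(3.67), np.float64(3.07)]
```

```bash
python3 -c "
from rig import robot
s=robot.sense();print(s['tool_pos'],s['wrist_force'],s['time_s']);print(robot.hand_in())"
```

```text
[ 0.43369881 -0.08193683  0.20133118] [ 0.03125034 -0.18346997  0.18134324] 7.7
the job is handed in; nothing more can be done
None
```

I pressed the three raised rim sections (left, front, right) shut with closed fingertips. The back section was already down, so I left it alone. The job was handed in at 7.7 s; the hand-in gives no verdict.

- **Rim heights:** triangulating the press marks from two cameras put all four at 79.4–79.7 mm, against 80 mm when shut. No red skirts are visible in the last picture.
- **Press forces:** left and front stopped firmly at z = 0.080 with 4 N and 14 N. The right showed almost no force at 0.0802 because it had already snapped away from the fingertips, so its closure rests on the pictures.
- **Box position:** comparing the marks before and after, the box moved by less than 1 mm.
- **Bystanders:** I did not re-measure the jar, carton or tape positions. A before/after comparison of the top view changed most around the jar (mean 8.7 grey levels, against 3–4 for the others). I put that down to the arm's shadow, since the fingertips stayed about 40 mm from the jar, but I did not check it separately.
- **Finish:** the arm ended about 0.2 m above the bench, in front of the box, with practically no force on the wrist.

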